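# Set the indicator dropper bottles in their drip dishes

## Task

Set out the indicators for the titration: pick out the three dropper bottles (the ones with rubber teats) and stand each one upright and flat inside its own drip dish, the amber bottle in the dish with the orange-brown floor, the purple one in the violet dish and the colourless one in the white dish. Set the glass down without dropping it or tipping it over, and leave the vials, the card box and the tape roll where they are.

Things in the scene. Friction and masses are not known exactly. Their poses are not given: they have to be found in the camera images.
- amber_mid (a point): dropper bottle of amber-brown glass with a dark brown teat; 52 mm diameter, 140 mm tall, loose, 0.1 kg, dropper fixed in it. Point: on its axis, 70 mm above its foot; z up. Heights above foot: straight body to 50 mm, shoulder sloping in to 27 mm wide at 85 (too steep to grip), then a 21 mm wide collar, a waist 12 mm wide at 104, the teat 18 mm wide at 130. Lifts upright from above by fingers closed round the waist.
- clear_mid (a point): dropper bottle of colourless glass with a red teat; 40 mm diameter, 110 mm tall, loose, 0.1 kg, dropper fixed in it. Point: on its axis, 55 mm above its foot; z up. Heights above foot: straight body to 39 mm, shoulder sloping in to 23 mm wide at 67 (too steep to grip), then a 16 mm wide collar, a waist 10.5 mm wide at 86, the teat 14 mm wide at 103. Lifts upright from above by fingers closed round the waist.
- purple_mid (a point): dropper bottle with purple contents and a red teat; 40 mm diameter, 115 mm tall, loose, 0.1 kg, dropper fixed in it. Point: on its axis, 57.5 mm above its foot; z up. Heights above foot: straight body to 41 mm, shoulder sloping in to 23 mm wide at 70 (too steep to grip), then a 16 mm wide collar, a waist 10.5 mm wide at 89, the teat 15 mm wide at 107. Lifts upright from above by fingers closed round the waist.
- dish_brown: shallow round drip dish with a dark grey rim and floor of orange-brown colour, fixed to the bench; outside diameter 80 mm, inside diameter 72 mm, rim top 11 mm and inner floor 5 mm above the bench. Origin: centre of its underside, on the bench; z up.
- dish_white: shallow round drip dish with a dark grey rim and floor of white colour, fixed to the bench; outside diameter 68 mm, inside diameter 60 mm, rim top 11 mm and inner floor 5 mm above the bench. Origin: centre of its underside, on the bench; z up.
- dish_violet: shallow round drip dish with a dark grey rim and floor of violet colour, fixed to the bench; outside diameter 68 mm, inside diameter 60 mm, rim top 11 mm and inner floor 5 mm above the bench. Origin: centre of its underside, on the bench; z up.
- vial_white_cap_mid (a point): bystander: upright sample vial with white screw cap and brown contents, 23 mm in diameter, 52 mm tall. Point: its centre.
- vial_black_cap_mid (a point): bystander: upright sample vial with black screw cap and yellow contents, 23 mm in diameter, 52 mm tall. Point: its centre.
- card_box_mid (a point): bystander: small blue and white card box, 70 x 70 x 32 mm. Point: its centre.
- tape_mid (a point): bystander: flat-lying roll of cream label tape, 68 mm in diameter, 19 mm high. Point: its centre.
Mind the look-alikes: they are no part of the job. Of the things like the part that bears amber_mid, leave any that is green; of the rest the smaller one is meant. Leave any pink look-alike of the part that bears clear_mid alone.

How it is judged:
At the end, for the whole second after the job is handed in: Each dropper bottle stands upright (within 0.06 rad) on the floor of its own dish (amber in orange-brown, purple in violet, colourless in white), its axis within 13 mm of the dish's centre, released and at rest; both vials, the box and the tape are upright and within 30 mm of where they began (horizontal distance between amber_mid and dish_brown below 0.013 m and height (world z) of amber_mid between 0.072 and 0.079 m and angle between each of amber_mid, clear_mid, purple_mid's own z axis and vertical below 0.06 rad and linear speed of each of dropper_amber, dropper_clear, dropper_purple below 0.02 m/s and contact force between each of dropper_amber, dropper_clear, dropper_purple and the fingers below 0.05 N and horizontal distance between clear_mid and dish_white below 0.013 m and height (world z) of clear_mid between 0.057 and 0.064 m and horizontal distance between purple_mid and dish_violet below 0.013 m and height (world z) of purple_mid between 0.0595 and 0.0665 m and distance of each of vial_white_cap_mid, vial_black_cap_mid, card_box_mid, tape_mid from where it was at the start of the episode below 0.03 m and angle between each of vial_white_cap_mid, vial_black_cap_mid, card_box_mid, tape_mid's own z axis and vertical below 0.2 rad); the robot touches nothing.
It fails at once if a dropper bottle tipped over or far from upright (over 0.6 rad) (angle between any of amber_mid, clear_mid, purple_mid's own z axis and vertical above 0.6 rad).
It fails at once if a dropper bottle dropped from more than about 25 mm ((height (world z) of amber_mid above 0.095 m and linear speed of dropper_amber above 0.25 m/s and contact force between dropper_amber and anything else below 0.01 N) or (height (world z) of clear_mid above 0.08 m and linear speed of dropper_clear above 0.25 m/s and contact force between dropper_clear and anything else below 0.01 N) or (height (world z) of purple_mid above 0.0825 m and linear speed of dropper_purple above 0.25 m/s and contact force between dropper_purple and anything else below 0.01 N)).
It fails at once if a vial, the card box or the tape shoved, lifted or knocked away (moved over 30 mm) (distance of any of vial_white_cap_mid, vial_black_cap_mid, card_box_mid, tape_mid from where it was at the start of the episode above 0.03 m).
It also fails if it takes over 86 s, if anything falls off the work surface, if the arm or the gripper's body presses on something with over 40 N, if the wrist force passes 120 N, or if a joint passes its speed limit or range.

## Robot

A 6-joint arm with a two-finger parallel gripper is mounted at the origin on a cart in front of the work surface, level with it; the furniture and walls round the work are solid. World frame = base frame: x ahead of the robot, y to its left, z up, the work surface at z = 0. Lengths are in m, angles in rad, forces in N, time in s.
With the tool pointing down it reaches from about 0.25 to 0.775 m from the base axis. Payload 4 kg.
Tool frame: the origin (TCP) lies at the very end of the fingers, on their centre line; the grasp point (between the pads) lies 19 mm behind it; z points along the fingers, y is the direction in which the jaws open and shut (so a half turn about z gives the same grasp; the last joint's range is limited). The gripper opens to 94 mm and grips with 3 to 60 N. Pads are 16 mm wide; open, the fingers measure 119 mm over their backs; the gripper's body (75 mm by 177 mm) begins 78 mm behind the grasp point.
Start: joints at [1.085, 0.087, 1.371, -0, 1.684, -0.103], TCP at [0.205, 0.51, 0.206] pointing down, gripper open.
Joint ranges: [-3.1, 3.1], [-0.76, 2.03], [0.27, 2.55], [-1.08, 4.22], [0.17, 2.65], [-2.57, 2.57]. Speed limits (rad/s): [2.79, 2.79, 3.14, 3.14, 3.14, 3.14].

## Interface

Orientations are given as a unit quaternion [x, y, z, w].
In Python, from bench import r, imaging, models gives the robot as it stands. The module is installed in compiled form; this text tells all that it offers.
- The arm moves only by the shell command python3 -m crank 'ROWS' [FORCE]. ROWS is text: rows parted by semicolons, each of 7 numbers parted by spaces: the turn, a rotation vector about the tool's x, y, z in rad, then the shift along the tool's x, y, z in mm, then the opening in per cent of the stroke, from 0 (shut) to 100 (fully open). A call has 1 to 20 rows; each row is the pose to reach, as a shift and turn from the pose commanded when the call began, along the tool's axes at that moment; what a row does not reach only later rows make up. A row lasts 1/10 s, in which the tool goes at most 50 mm and 8.59 degrees, less where a joint would pass 70% of its speed; a pose out of reach is approached as far as the arm can. A call with a gripper value outside its range is refused whole. The fingers move at their own pace and stop on an object; FORCE is the grip in N (left out, the last holds). Time passes only in rows, so rows that repeat a pose let the fingers close. It gives the time, the measured TCP pose, the force and the opening at its end, in the units of the state.
- r.sense(): the state, without advancing time (a new reading comes with each control period).
- imaging.read_camera(name): name is "scene" or "side" or "wrist"; returns a dict with "frame" (420x560x3 uint8, red, green, blue), "intrinsics" (3x3 intrinsics, pixels), "rvec" (rotation vector, rad) and "tvec" (3), from world to camera coordinates, as OpenCV has them; the wrist camera has in their place "hand_eye" (4x4, takes a point from camera to tool coordinates, whose origin is the TCP and whose axes are the flange's). Camera axes: x right, y down, z forward; pixel columns grow to the right and rows downward; lengths in m; the calibration is good to about 2 mm. A picture is of the moment at which its call begins: read the wrist's pose just before it. There is no depth.
- r.job_done(): hands the job in, once; it reports no verdict.
Trained networks look in the newest picture that a camera, given by its name, has taken for a name from the list of things; names that differ only in an ending like _2 or _b are one class to them, and where a whole thing is asked for, a point or a joint stands for the part that bears it (a point fixed in the world has none). Each returns a list of dicts, best first, with "p" (0 to 1); they miss things now and then, are a little off and sometimes report something else, mostly with a low value. They report only what shows in the picture. A call takes as long as a camera call. They do not tell look-alikes from the thing itself.
- models.find_in(label, camera): "centre" ([x, y, z] in m, in world coordinates, good to about 4 mm: the middle of the surface that is visible of it).
- models.tip_of(label, camera): "centre" ([x, y, z] in m, in world coordinates, good to about 4 mm: a listed point, or the origin of a listed thing).
The state is a dict: "t": time; "joint_positions": joint angles; "qd": joint speeds; "effort": joint torques, N m; "eef_pos": TCP position; "eef_rot": TCP orientation; "ft_force": force on the tool from outside, world axes, zero at the start; "moment": the same for the moment, N m; "opening": opening from 0.0 (shut) to 1.0 (fully open).
Only numpy, scipy, OpenCV 4.12 (cv2) and the standard library are available. Lean on these libraries where they do the work, as an engineer would, in place of code of your own. Each camera call takes 0.05 s, during which the arm holds its last target. There are 200 camera calls.

## Working session

There is one attempt and no reset: what is moved stays moved. The work goes in short steps, Python scripts to look and compute and a shell command to move; the robot and the scene stay as the last step left them, time stands still between calls to the robot, and variables do not carry over. Pictures are saved under pics/ and viewed, about 12 in all and at most 16, crops included, and the job is handed in when it is done.

```bash
mkdir -p pics; python3 - <<'E'
from bench import r, imaging, models
import cv2,numpy as np
s=r.sense();print(s['t'],s['eef_pos'],s['eef_rot'],s['opening'])
ims=[]
for c in("scene","side"):
    d=imaging.read_camera(c);cv2.imwrite(f'pics/{c}0.png',d['frame'][:,:,::-1]);print(c,d['rvec'],d['tvec'],d['intrinsics'])
    for n in['amber_mid','clear_mid','purple_mid','dish_brown','dish_white','dish_violet','vial_white_cap_mid','vial_black_cap_mid','card_box_mid','tape_mid']:
        print(n,[(np.round(x['centre'],3).tolist(),round(x['p'],2)) for x in models.tip_of(n,c)])
print(r.sense()['t'])
E
```

```text
0.0 [0.20518531 0.50971533 0.20430373] [ 1.90241116e-01  9.81736784e-01 -1.05364486e-03 -3.07273639e-04] 0.9972834883818186
scene [ 1.88443641 -1.00869094  0.611261  ] [-0.30057524  0.27206934  0.85269465] [[410.66082336   0.         285.70753456]
 [  0.         410.66082336 218.93126526]
 [  0.           0.           1.        ]]
amber_mid [([0.474, -0.219, 0.068], 0.8), ([0.376, -0.214, 0.069], 0.6), ([0.42, -0.359, 0.096], 0.55)]
clear_mid [([0.46, 0.056, 0.053], 0.85), ([0.399, 0.128, 0.057], 0.7)]
purple_mid [([0.447, 0.207, 0.063], 0.76)]
dish_brown [([0.616, -0.058, -0.002], 0.86)]
dish_white [([0.601, -0.212, 0.001], 0.51), ([0.614, -0.057, -0.0], 0.33)]
dish_violet [([0.46, 0.344, 0.0], 0.72)]
vial_white_cap_mid [([0.597, 0.327, 0.026], 0.54), ([0.473, -0.218, 0.066], 0.35)]
vial_black_cap_mid [([0.6, 0.061, 0.025], 0.46)]
card_box_mid [([0.585, 0.188, 0.016], 0.76)]
tape_mid []
side [ 0.04887782  2.71179797 -1.53933758] [0.51708541 0.0604519  1.08152365] [[385.55886069   0.         277.26181207]
 [  0.         385.55886069 211.22883798]
 [  0.           0.           1.        ]]
amber_mid [([0.384, -0.218, 0.068], 0.97), ([0.419, -0.356, 0.098], 0.71), ([0.473, -0.217, 0.074], 0.64)]
clear_mid [([0.403, 0.128, 0.053], 0.81), ([0.469, 0.055, 0.055], 0.7), ([0.47, -0.079, 0.007], 0.63)]
purple_mid [([0.454, 0.21, 0.055], 0.71)]
dish_brown [([0.61, -0.06, 0.0], 0.58)]
dish_white [([0.598, -0.213, -0.002], 0.48)]
dish_violet [([0.458, 0.345, -0.002], 0.85)]
vial_white_cap_mid [([0.598, 0.325, 0.025], 0.71)]
vial_black_cap_mid [([0.601, 0.065, 0.027], 0.68), ([0.584, 0.199, 0.016], 0.57), ([0.6, 0.323, 0.024], 0.46)]
card_box_mid [([0.587, 0.199, 0.014], 0.64)]
tape_mid [([0.473, -0.078, 0.007], 0.66)]
1.1
```

View pics/scene0.png

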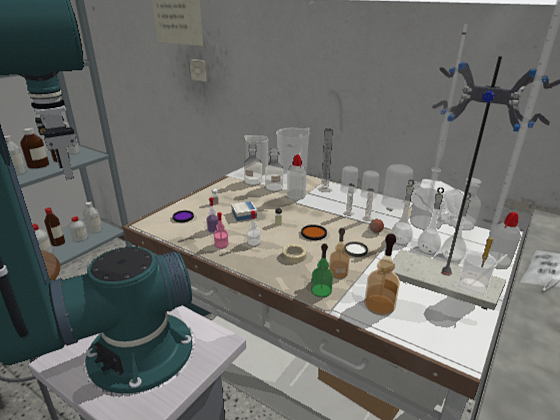

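View pics/side0.png

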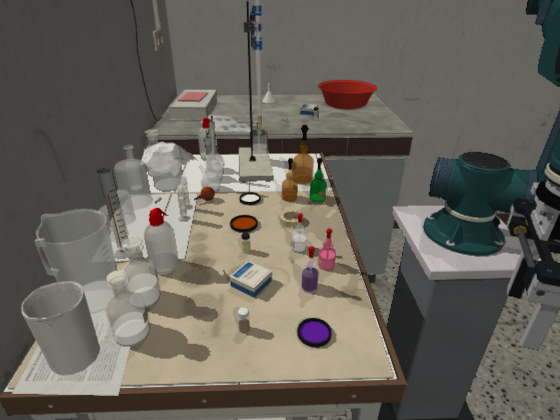

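The scene view shows the purple bottle at (212,220), pink look-alike (221,236), colourless (254,234), small amber (340,258), green look-alike (322,278) and big amber look-alike (382,282). The dishes are at (183,216), (314,232) and (356,249). So the targets are amber at about (0.474,-0.218), clear at about (0.465,0.056) and purple at about (0.450,0.208). I'll write a helper and get above purple for a wrist view.

```bash
cat > h.py <<'E'
from bench import r, imaging, models
import cv2,numpy as np
from scipy.spatial.transform import Rotation as R
def shift(*targets):
    s=r.sense();M=R.from_quat(s['eef_rot'])
    print('t',round(s['t'],2),'tcp',np.round(s['eef_pos'],4),'q',np.round(s['joint_positions'],2),'y',np.round(M.as_matrix()[:,1],3))
    for t in targets: print(t,'->mm',np.round(M.inv().apply(np.array(t)-s['eef_pos'])*1000,1))
def cam(name):
    """frame, K, world->cam R,t"""
    s=r.sense();d=imaging.read_camera(name);K=np.array(d['intrinsics'])
    if 'rvec' in d: Rm=cv2.Rodrigues(np.array(d['rvec']))[0];t=np.array(d['tvec']).ravel()
    else:
        T=np.eye(4);T[:3,:3]=R.from_quat(s['eef_rot']).as_matrix();T[:3,3]=s['eef_pos']
        T=np.linalg.inv(T@np.array(d['hand_eye']));Rm=T[:3,:3];t=T[:3,3]
    return d['frame'],K,Rm,t
def proj(p,K,Rm,t):
    c=K@(Rm@np.array(p)+t);return np.round(c[:2]/c[2],1)
def onplane(uv,z,K,Rm,t):
    d=Rm.T@np.linalg.inv(K)@np.array([uv[0],uv[1],1.]);o=-Rm.T@t
    return np.round((o+d*(z-o[2])/d[2])[:2],4)
def save(name,f): cv2.imwrite('pics/'+name,cv2.cvtColor(f,cv2.COLOR_RGB2BGR))
E
python3 - <<'E'
from h import *
d=imaging.read_camera('wrist');print(np.round(d['hand_eye'],3),d['intrinsics'][0])
shift([.45,.2085,.25],[.45,.2085,.17])
for c in('scene','side'):
    f,K,Rm,t=cam(c)
    print(c,'dishes',[proj(p,K,Rm,t) for p in([.459,.3445,.005],[.613,-.059,.005],[.6,-.2125,.005])])
    h=cv2.cvtColor(f,cv2.COLOR_RGB2HSV);H,S,V=cv2.split(h)
    for n,p,m in(('violet',[.459,.3445,.005],(H>120)&(H<150)&(S>120)),('brown',[.613,-.059,.005],(H<15)&(S>150)&(V>90)),('white',[.6,-.2125,.005],(S<40)&(V>170))):
        n_,lab,st,ce=cv2.connectedComponentsWithStats(m.astype('uint8'));u=proj(p,K,Rm,t)
        i=lab[int(round(u[1])),int(round(u[0]))]
        if i: print(n,st[i],ce[i],onplane(ce[i],.005,K,Rm,t))
        else: print(n,'none',h[int(u[1]),int(u[0])])
E
```

```text
[[-0.    -0.972 -0.233  0.068]
 [ 1.    -0.     0.    -0.   ]
 [-0.    -0.233  0.972 -0.179]
 [ 0.     0.     0.     1.   ]] [289.60485992   0.         283.81402209]
t 1.15 tcp [0.2054 0.5102 0.2055] q [ 1.08  0.09  1.37 -0.    1.68 -0.1 ] y [0.373 0.928 0.   ]
[0.45, 0.2085, 0.25] ->mm [-339.5 -188.5  -44.5]
[0.45, 0.2085, 0.17] ->mm [-339.5 -188.5   35.5]
scene dishes [array([183.1, 215.6]), array([313. , 231.5]), array([356.7, 248.8])]
violet [174 211  19   9 123] [182.66666667 215.38211382] [0.4593 0.347 ]
brown [303 227  22  10 179] [313.41340782 231.5698324 ] [ 0.6135 -0.0602]
white [346 244  19  10 135] [355.17777778 248.55555556] [ 0.5987 -0.2083]
side dishes [array([313.3, 331.8]), array([243.3, 223.6]), array([249.1, 197.8])]
violet [299 321  31  22 539] [313.98330241 331.40630798] [0.4576 0.3435]
brown [232 218  24  11 205] [243.6        222.90243902] [ 0.6122 -0.063 ]
white [242 195  17   7  87] [249.90804598 197.8045977 ] [ 0.5973 -0.2125]
```

```bash
python3 -m crank '0 0 0 -40 -22 -20 60;0 0 0 -80 -44 -44 60;0 0 0 -120 -66 -44 60;0 0 0 -160 -88 -44 60;0 0 0 -200 -110 -44 60;0 0 0 -240 -132 -44 60;0 0 0 -270 -150 -44 60;0 0 0 -300 -166 -44 60;0 0 0 -325 -180 -44 60;0 0 0 -339 -188 -44 60;0 0 0 -339 -188 -44 60;0 0 0 -339 -188 -44 60'
python3 - <<'E'
from h import *
f,K,Rm,t=cam('wrist');save('w1.png',f)
print(t.round(3),proj([.45,.2085,.115],K,Rm,t),proj([.45,.2085,.0],K,Rm,t),proj([.459,.345,.005],K,Rm,t))
print([(np.round(x['centre'],3).tolist(),round(x['p'],2)) for x in models.tip_of('purple_mid','wrist')])
shift()
E
```

```text
t: 2.45
eef_pos: [0.4495, 0.2094, 0.2494]
eef_rot: [0.19, 0.982, 0.0, -0.0]
ft_force: [-0.5, -0.2, 0.7]
opening: 0.603
[-0.363 -0.362  0.353] [283.2 206. ] [283.3 189.5] [373.4 160.7]
[([0.453, 0.213, 0.058], 0.65), ([0.6, 0.327, 0.027], 0.44)]
t 2.55 tcp [0.4491 0.21   0.2496] q [ 0.32 -0.04  1.41  0.    1.77 -0.87] y [0.372 0.928 0.   ]
```

View pics/w1.png

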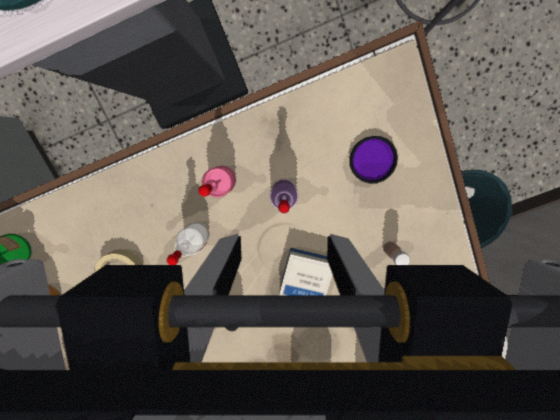

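```bash
cat >> h.py <<'E'
def blobs(f,lo,hi,smin,vmin,amin,z,K,Rm,t,vmax=255):
    H,S,V=cv2.split(cv2.cvtColor(f,cv2.COLOR_RGB2HSV).astype(int) if 0 else cv2.cvtColor(f,cv2.COLOR_RGB2HSV))
    m=((H>=lo)&(H<=hi) if lo<=hi else (H>=lo)|(H<=hi))&(S>=smin)&(V>=vmin)&(V<=vmax)
    n,l,st,ce=cv2.connectedComponentsWithStats(m.astype('uint8'))
    for i in range(1,n):
        if st[i][4]>=amin: print(st[i],ce[i].round(1),onplane(ce[i],z,K,Rm,t))
E
python3 - <<'E'
from h import *
f,K,Rm,t=cam('wrist')
print('teat purple z');blobs(f,172,6,180,90,25,.106,K,Rm,t)
print('teat clear z');blobs(f,172,6,180,90,25,.102,K,Rm,t)
print('violet');blobs(f,120,150,150,60,200,.005,K,Rm,t)
print('purple bottle body, z .03');blobs(f,120,160,50,40,100,.03,K,Rm,t)
E
```

```text
teat purple z
[198 184  14  13 122] [204.6 189.9] [0.4014 0.1333]
[278 201  11  12  94] [283.3 207. ] [0.4526 0.208 ]
[167 255  11  10  88] [171.7 259.6] [0.4626 0.0606]
teat clear z
[198 184  14  13 122] [204.6 189.9] [0.4015 0.132 ]
[278 201  11  12  94] [283.3 207. ] [0.4534 0.2077]
[167 255  11  10  88] [171.7 259.6] [0.4636 0.0585]
violet
[ 352  139   42   42 1329] [372.5 159.4] [0.4564 0.3449]
purple bottle body, z .03
[ 352  138   42   43 1405] [372.4 159.4] [0.4521 0.3384]
[271 181  26  26 464] [283.2 192.7] [0.4494 0.209 ]
```

```bash
python3 -m crank '0 0 0 -3 0 30 60;0 0 0 -3 -0.5 60 60;0 0 0 -3 -0.5 95 60;0 0 0 -3 -0.5 130 60;0 0 0 -3 -0.5 155 60;0 0 0 -3 -0.5 170 60;0 0 0 -3 -0.5 179.5 60;0 0 0 -3 -0.5 179.5 60;0 0 0 -3 -0.5 179.5 60' 10
python3 - <<'E'
from h import *
f,K,Rm,t=cam('wrist');print(proj([.4515,.2085,.115],K,Rm,t));save('w2.png',f)
g,K,Rm,t=cam('side');u=proj([.4515,.2085,.08],K,Rm,t).astype(int)
c=cv2.resize(g[u[1]-50:u[1]+50,u[0]-50:u[0]+50],(420,420))
save('w2.png',np.hstack([f[:, 100:480],c]))
shift()
E
```

```text
t: 3.5
eef_pos: [0.4527, 0.2082, 0.0709]
eef_rot: [0.19, 0.982, 0.0, 0.001]
ft_force: [0.0, -0.0, 0.7]
opening: 0.597
[283.8 278.3]
t 3.6 tcp [0.4532 0.2081 0.0715] q [ 0.32  0.04  1.69  0.    1.41 -0.87] y [0.373 0.928 0.002]
```

View pics/w2.png

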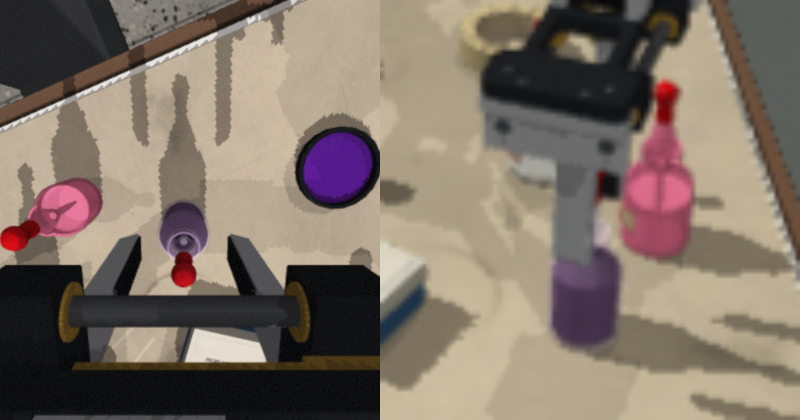

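The teat sits centred between the fingers (183 against finger edges 135/232). I'll close and lift slightly.

```bash
python3 -m crank '0 0 0 0 0 0 30;0 0 0 0 0 0 20;0 0 0 0 0 0 15;0 0 0 0 0 0 10;0 0 0 0 0 0 6;0 0 0 0 0 0 3;0 0 0 0 0 0 0;0 0 0 0 0 0 0;0 0 0 0 0 0 0;0 0 0 0 0 0 0;0 0 0 0 0 0 0;0 0 0 0 0 0 0' 12
python3 -m crank '0 0 0 0 0 -5 0;0 0 0 0 0 -15 0;0 0 0 0 0 -25 0;0 0 0 0 0 -35 0;0 0 0 0 0 -40 0;0 0 0 0 0 -40 0'
python3 - <<'E'
from h import *
f,K,Rm,t=cam('wrist')
g,K,Rm,t=cam('side');u=proj([.4515,.2085,.08],K,Rm,t).astype(int)
c=cv2.resize(g[u[1]-50:u[1]+50,u[0]-50:u[0]+50],(420,420))
save('w3.png',np.hstack([f[:, 100:480],c]))
shift([.4525,.3450,.115],[.4580,.3450,.115])
E
```

```text
t: 4.8
eef_pos: [0.4523, 0.2077, 0.07]
eef_rot: [0.19, 0.982, 0.0, 0.0]
ft_force: [-0.0, -0.3, 1.0]
opening: 0.156
t: 5.4
eef_pos: [0.4531, 0.2079, 0.1115]
eef_rot: [0.19, 0.982, 0.001, 0.001]
ft_force: [0.4, 0.2, -1.1]
opening: 0.153
t 5.5 tcp [0.4523 0.2076 0.11  ] q [ 0.32  0.01  1.64  0.    1.49 -0.87] y [0.374 0.928 0.   ]
[0.4525, 0.345, 0.115] ->mm [ 51.1 127.6  -5. ]
[0.458, 0.345, 0.115] ->mm [ 46.  129.6  -5. ]
```

View pics/w3.png

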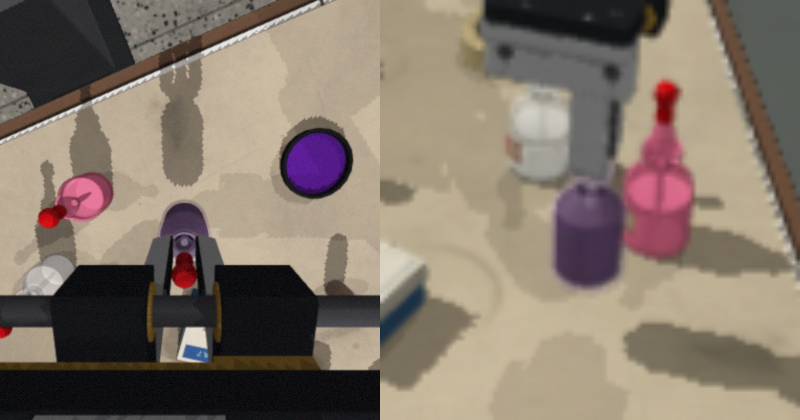

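Grip is on the waist and the bottle hangs upright, clear of the bench. Carry on to the violet dish.

```bash
python3 -m crank '0 0 0 4 10 0 0;0 0 0 10 28 0 0;0 0 0 18 50 0 0;0 0 0 26 74 0 0;0 0 0 34 97 0 0;0 0 0 41 115 0 0;0 0 0 45 125 0 0;0 0 0 46 129.5 0 0;0 0 0 46 129.5 0 0;0 0 0 46 129.5 0 0;0 0 0 46 129.5 0 0'
python3 - <<'E'
from h import *
f,K,Rm,t=cam('wrist')
print(proj([.458,.345,.005],K,Rm,t))
blobs(f,120,150,150,60,200,.005,K,Rm,t)
for c in('scene','side'):
    f,K,Rm,t=cam(c);blobs(f,120,150,120,60,40,.005,K,Rm,t)
g=f;u=proj([.458,.345,.04],K,Rm,t).astype(int)
save('w4.png',cv2.resize(g[u[1]-70:u[1]+50,u[0]-60:u[0]+60],(480,480)))
shift([.458,.345,.0755])
E
```

```text
t: 6.6
eef_pos: [0.4581, 0.3442, 0.11]
eef_rot: [0.191, 0.982, -0.0, 0.0]
ft_force: [0.5, -1.0, -0.9]
opening: 0.156
[284.6 211.1]
[ 255  182   59   42 1233] [283.5 198.6] [0.4457 0.3487]
[174 212  18   8 109] [183.  215.5] [0.4593 0.3456]
[299 323  30  20 459] [314.  332.3] [0.4579 0.3459]
t 6.75 tcp [0.4581 0.3444 0.1102] q [ 0.55  0.18  1.46 -0.    1.5  -0.64] y [0.374 0.927 0.   ]
[0.458, 0.345, 0.0755] ->mm [ 0.4  0.5 34.7]
```

View pics/w4.png

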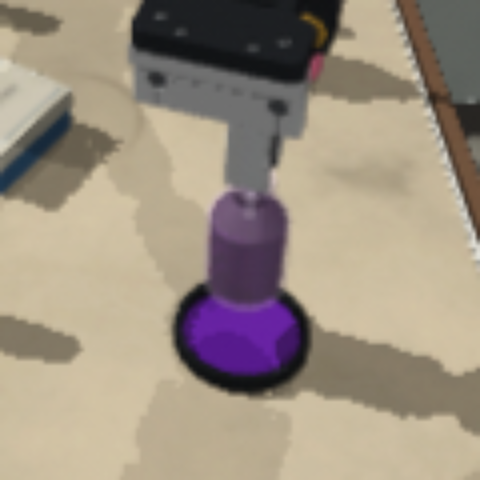

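Bottle hangs centred over the violet dish in the side view (bottle column ~247, dish centre ~243). Lower it.

```bash
python3 -m crank '0 0 0 0 0 5 0;0 0 0 0 0.5 13 0;0 0 0 0 0.5 21 0;0 0 0 0 0.5 27 0;0 0 0 0 0.5 31 0;0 0 0 0 0.5 33 0;0 0 0 0 0.5 34 0;0 0 0 0 0.5 34 0'
python3 -m crank '0 0 0 0 0 0.5 0;0 0 0 0 0 0.5 0'
```

```text
t: 7.55
eef_pos: [0.4583, 0.3455, 0.0761]
eef_rot: [0.19, 0.982, 0.0, 0.0]
ft_force: [0.3, -0.9, -0.2]
opening: 0.157
t: 7.75
eef_pos: [0.4583, 0.3455, 0.0758]
eef_rot: [0.19, 0.982, 0.0, 0.0]
ft_force: [-0.1, -0.5, -0.4]
opening: 0.155
```

```bash
python3 -m crank '0 0 0 0 0 0 18;0 0 0 0 0 0 22;0 0 0 0 0 0 30;0 0 0 0 0 0 40;0 0 0 0 0 0 50;0 0 0 0 0 0 60;0 0 0 0 0 0 60;0 0 0 0 0 -20 60;0 0 0 0 0 -50 60;0 0 0 0 0 -90 60;0 0 0 0 0 -120 60;0 0 0 0 0 -140 60;0 0 0 0 0 -140 60'
python3 - <<'E'
from h import *
f,K,Rm,t=cam('wrist')
print(proj([.458,.3445,.005],K,Rm,t),proj([.458,.3445,.12],K,Rm,t))
print('teat');blobs(f,172,6,180,90,25,.113,K,Rm,t)
g,K,Rm,t=cam('side');u=proj([.458,.345,.04],K,Rm,t).astype(int)
g=cv2.resize(g[u[1]-70:u[1]+50,u[0]-60:u[0]+60],(420,420))
save('w5.png',np.hstack([f[:, 100:480],g]))
shift([.463,.0575,.215])
E
```

```text
t: 9.05
eef_pos: [0.4597, 0.3464, 0.2198]
eef_rot: [0.19, 0.982, 0.003, 0.003]
ft_force: [0.2, -0.1, 0.2]
opening: 0.601
[281.  191.4] [280.8 211.4]
teat
[276 202  13  14 135] [282.  209.1] [0.4579 0.3458]
[ 69 224  22  15 184] [ 78.6 231.2] [0.4012 0.1437]
t 9.15 tcp [0.4581 0.3453 0.215 ] q [ 0.55  0.14  1.3   0.    1.71 -0.64] y [ 0.373  0.928 -0.   ]
[0.463, 0.0575, 0.215] ->mm [-112.1 -265.2    0. ]
```

View pics/w5.png

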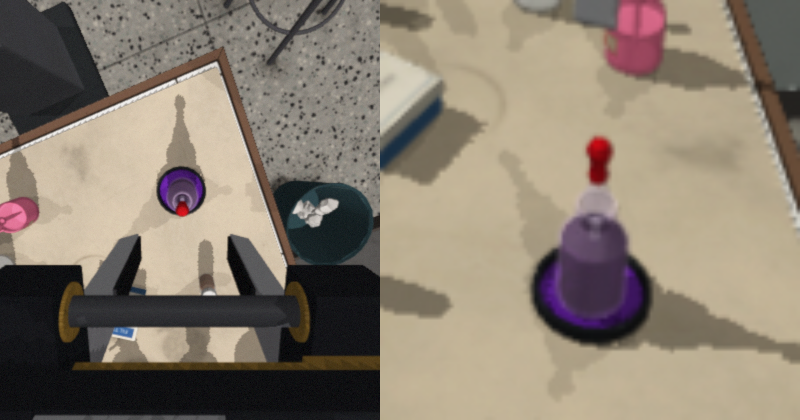

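Purple stands upright in the violet dish, well centred (wrist (183,190), teat measured at (0.458,0.346)). Next, move above the colourless one.

```bash
python3 -m crank '0 0 0 -12 -30 -10 60;0 0 0 -30 -70 -20 60;0 0 0 -46 -110 -20 60;0 0 0 -62 -150 -20 60;0 0 0 -79 -190 -20 60;0 0 0 -94 -224 -20 60;0 0 0 -105 -250 -20 60;0 0 0 -110 -261 -20 60;0 0 0 -112 -265 -20 60;0 0 0 -112 -265 -20 60;0 0 0 -112 -265 -20 60'
python3 - <<'E'
from h import *
f,K,Rm,t=cam('wrist');save('w6.png',f)
print('teat pred',proj([.463,.0575,.103],K,Rm,t),'foot',proj([.463,.0575,0],K,Rm,t));blobs(f,172,6,180,90,25,.103,K,Rm,t)
shift([.463,.0575,.067])
E
```

```text
t: 10.25
eef_pos: [0.463, 0.0588, 0.235]
eef_rot: [0.19, 0.982, 0.0, -0.0]
ft_force: [0.4, -0.0, -0.9]
opening: 0.598
teat pred [282.7 206.3] foot [282.9 190.9]
[548  91  12  13 108] [554.6  98.3] [0.4617 0.3539]
[320 120  14  14 135] [326.4 126.6] [0.4018 0.1307]
[279 200  11  12  94] [284.2 206.1] [0.4634 0.0591]
t 10.3 tcp [0.463  0.0589 0.2352] q [ 0.   -0.1   1.5   0.    1.74 -1.19] y [0.372 0.928 0.   ]
[0.463, 0.0575, 0.067] ->mm [ -0.6  -1.3 168.2]
```

View pics/w6.png

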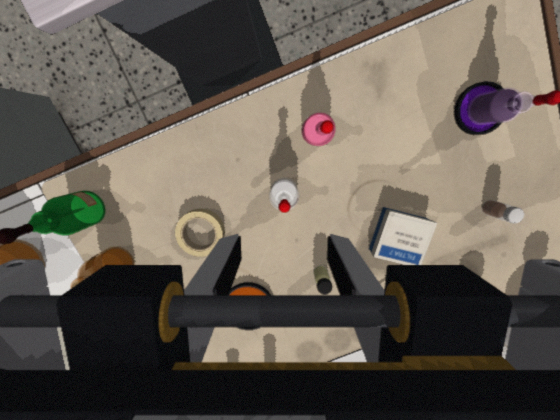

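Teat at (284,206) matches the axis (0.463,0.059) beneath the TCP; the tape and vial are clear of the fingers. Descend, grip and lift.

```bash
python3 -m crank '0 0 0 0 0 30 60;0 0 0 0 0 60 60;0 0 0 0 0 95 60;0 0 0 0 0 130 60;0 0 0 0 0 150 60;0 0 0 0 0 162 60;0 0 0 0 0 168 60;0 0 0 0 0 168 60;0 0 0 0 0 168 30;0 0 0 0 0 168 20;0 0 0 0 0 168 15;0 0 0 0 0 168 10;0 0 0 0 0 168 6;0 0 0 0 0 168 3;0 0 0 0 0 168 0;0 0 0 0 0 168 0;0 0 0 0 0 168 0;0 0 0 0 0 168 0;0 0 0 0 0 168 0;0 0 0 0 0 168 0' 12
python3 -m crank '0 0 0 0 0 -5 0;0 0 0 0 0 -15 0;0 0 0 0 0 -25 0;0 0 0 0 0 -35 0;0 0 0 0 0 -40 0;0 0 0 0 0 -40 0'
python3 - <<'E'
from h import *
f,K,Rm,t=cam('wrist')
g,K,Rm,t=cam('side');u=proj([.463,.0585,.08],K,Rm,t).astype(int)
c=cv2.resize(g[u[1]-40:u[1]+40,u[0]-40:u[0]+40],(420,420))
save('w7.png',np.hstack([f[:, 100:480],c]))
shift([.463,.0585,.235],[.5985,-.2115,.235])
E
```

```text
t: 12.3
eef_pos: [0.4632, 0.0578, 0.0676]
eef_rot: [0.19, 0.982, 0.0, 0.0]
ft_force: [0.5, 0.6, 1.6]
opening: 0.154
t: 12.9
eef_pos: [0.4639, 0.0577, 0.1089]
eef_rot: [0.19, 0.982, 0.0, 0.001]
ft_force: [0.4, -0.1, -1.0]
opening: 0.155
t 13.0 tcp [0.463  0.0577 0.1075] q [ 0.   -0.06  1.71  0.    1.49 -1.19] y [0.373 0.928 0.   ]
[0.463, 0.0585, 0.235] ->mm [   0.3    0.7 -127.5]
[0.5985, -0.2115, 0.235] ->mm [-226.2 -199.2 -127.5]
```

View pics/w7.png

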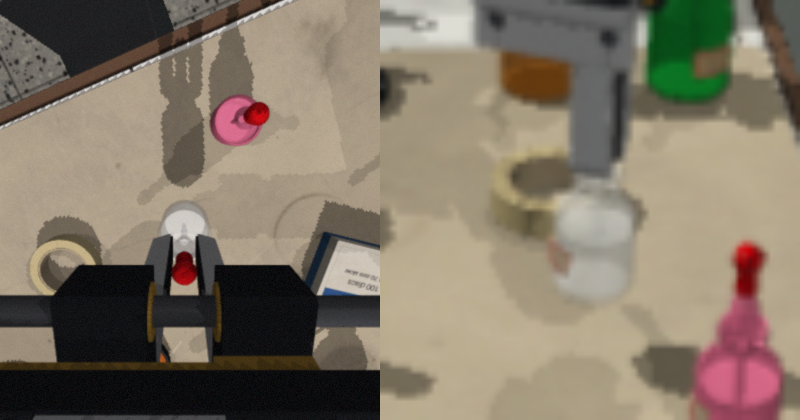

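Colourless is held upright. Check clutter positions round the white dish before carrying.

```bash
python3 - <<'E'
from h import *
f,K,Rm,t=cam('side')
for n,u in(('rod foot',(254,160)),('plate near corner',(242,178)),('ball foot',(207,199)),('cyl foot',(183,220)),('flask foot',(212,185))): print(n,onplane(u,0,K,Rm,t))
c1=cv2.resize(f[90:260,120:340],(440,340))
g,K,Rm,t=cam('scene')
for n,u in(('rod foot',(447,270)),('plate corner',(403,287)),('ball foot',(376,231)),('cyl foot',(350,215)),('flask foot',(398,250))): print(n,onplane(u,0,K,Rm,t))
c2=cv2.resize(g[130:300,300:480],(360,340))
save('w8.png',np.hstack([c1,c2]))
E
```

```text
rod foot [ 0.5885 -0.5291]
plate near corner [ 0.6291 -0.369 ]
ball foot [ 0.7356 -0.2178]
cyl foot [ 0.791  -0.0923]
flask foot [ 0.7301 -0.317 ]
rod foot [ 0.6499 -0.4569]
plate corner [ 0.5108 -0.3824]
ball foot [ 0.7359 -0.2169]
cyl foot [ 0.7855 -0.1035]
flask foot [ 0.6699 -0.3121]
```

View pics/w8.png

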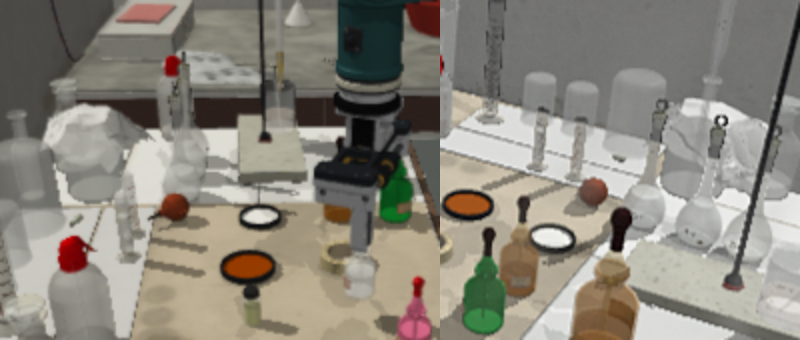

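Obstacles near the white dish (ball at (0.736,-0.217), flask at about (0.72,-0.31), rod at about (0.62,-0.49)) lie outside the gripper body's footprint. Carry.

```bash
python3 -m crank '0 0 0 0 0 -12 0;0 0 0 0 0 -30 0;0 0 0 -8 -7 -45 0;0 0 0 -25 -22 -55 0;0 0 0 -48 -42 -57 0;0 0 0 -74 -65 -57 0;0 0 0 -100 -88 -57 0;0 0 0 -126 -111 -57 0;0 0 0 -152 -134 -57 0;0 0 0 -178 -157 -57 0;0 0 0 -200 -176 -57 0;0 0 0 -215 -189 -57 0;0 0 0 -223 -196 -57 0;0 0 0 -226 -199 -57 0;0 0 0 -226 -199 -57 0;0 0 0 -226 -199 -57 0;0 0 0 -226 -199 -57 0'
python3 - <<'E'
from h import *
f,K,Rm,t=cam('wrist');a=f
for c in('scene','side'):
    f,K,Rm,t=cam(c)
    print(c,proj([.5985,-.2115,.005],K,Rm,t))
u=proj([.5985,-.2115,.05],K,Rm,t).astype(int)
c=cv2.resize(f[u[1]-50:u[1]+40,u[0]-45:u[0]+45],(420,420))
save('w9.png',np.hstack([a[:, 100:480],c]))
shift([.5985,-.2115,.0725])
E
```

```text
t: 14.8
eef_pos: [0.5982, -0.2103, 0.1648]
eef_rot: [0.19, 0.982, 0.0, 0.0]
ft_force: [0.2, -0.2, -1.1]
opening: 0.153
scene [356.2 248.9]
side [249.5 198. ]
t 14.95 tcp [ 0.5983 -0.2106  0.1648] q [-0.43  0.29  1.22  0.    1.64 -1.62] y [0.373 0.928 0.   ]
[0.5985, -0.2115, 0.0725] ->mm [-0.5 -0.8 92.3]
```

View pics/w9.png

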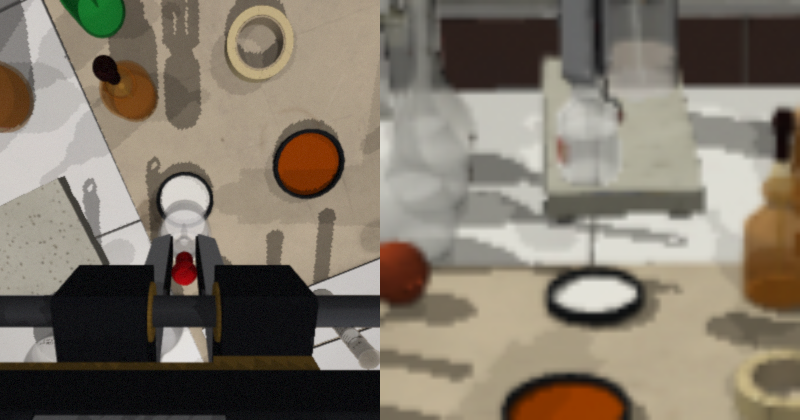

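Bottle is over the white dish (wrist dish centre ~(185,198), side dish (595,296) directly below the bottle). Lower.

```bash
python3 - <<'E'
from h import *
f,K,Rm,t=cam('wrist');blobs(f,2,18,200,60,800,.005,K,Rm,t);print(onplane((285,198),.008,K,Rm,t))
E
python3 -m crank '0 0 0 0 -0.5 8 0;0 0 0 0 -0.8 22 0;0 0 0 0 -0.8 38 0;0 0 0 0 -0.8 54 0;0 0 0 0 -0.8 68 0;0 0 0 0 -0.8 78 0;0 0 0 0 -0.8 85 0;0 0 0 0 -0.8 89 0;0 0 0 0 -0.8 91 0;0 0 0 0 -0.8 92 0;0 0 0 0 -0.8 92 0;0 0 0 0 -0.8 92 0'
```

```text
[ 204   66   51   52 1026] [233.7  94.8] [ 0.4681 -0.2174]
[ 378  132   61   62 2895] [408.1 162.8] [ 0.6105 -0.0607]
[ 0.5953 -0.2079]
t: 16.2
eef_pos: [0.5985, -0.2122, 0.0731]
eef_rot: [0.19, 0.982, -0.0, 0.001]
ft_force: [-0.1, -0.5, -0.8]
opening: 0.155
```

```bash
python3 -m crank '0 0 0 0 0 0.6 0;0 0 0 0 0 0.6 0;0 0 0 0 0 0.6 18;0 0 0 0 0 0.6 22;0 0 0 0 0 0.6 30;0 0 0 0 0 0.6 40;0 0 0 0 0 0.6 50;0 0 0 0 0 0.6 60;0 0 0 0 0 0.6 60;0 0 0 0 0 -20 60;0 0 0 0 0 -50 60;0 0 0 0 0 -90 60;0 0 0 0 0 -130 60;0 0 0 0 0 -160 60;0 0 0 0 0 -160 60;0 0 0 0 0 -160 60'
python3 - <<'E'
from h import *
a,K,Rm,t=cam('wrist')
print('teat');blobs(a,172,6,180,90,25,.106,K,Rm,t)
print('brown things');blobs(a,2,18,200,60,800,.03,K,Rm,t)
f,K,Rm,t=cam('side')
u=proj([.5985,-.2115,.05],K,Rm,t).astype(int)
c=cv2.resize(f[u[1]-50:u[1]+40,u[0]-45:u[0]+45],(420,420))
save('w10.png',np.hstack([a[:, 100:480],c]))
shift([.473,-.217,.235])
E
```

```text
t: 17.8
eef_pos: [0.5983, -0.2121, 0.2328]
eef_rot: [0.19, 0.982, -0.0, 0.001]
ft_force: [0.3, 0.0, -0.9]
opening: 0.6
teat
[280 201  11  12 104] [284.9 207.2] [ 0.5994 -0.2112]
brown things
[ 364  133   51   52 2041] [388.6 158.7] [ 0.6059 -0.0684]
t 17.9 tcp [ 0.5973 -0.2117  0.23  ] q [-0.43  0.28  1.1   0.    1.77 -1.62] y [0.374 0.928 0.   ]
[0.473, -0.217, 0.235] ->mm [113.3 -51.4  -4.6]
```

View pics/w10.png

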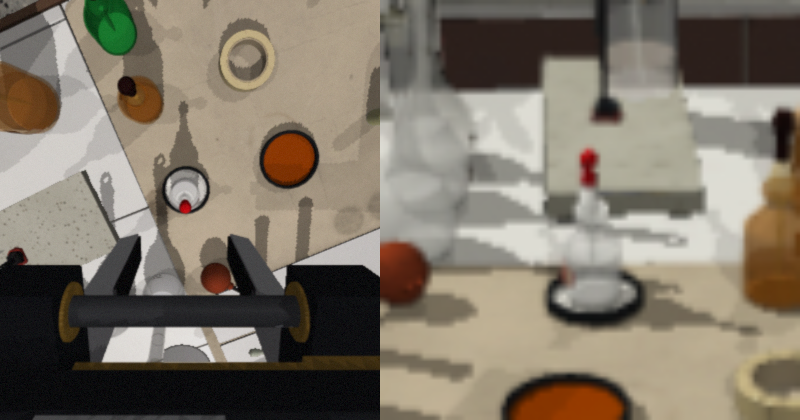

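Colourless stands upright in the white dish (wrist (186,190), teat at (0.599,-0.211)). Now to the amber bottle.

```bash
python3 -m crank '0 0 0 15 -7 -12 60;0 0 0 40 -18 -25 60;0 0 0 70 -32 -30 60;0 0 0 95 -43 -30 60;0 0 0 108 -49 -30 60;0 0 0 113 -51 -30 60;0 0 0 113 -51 -30 60;0 0 0 113 -51 -30 60'
python3 - <<'E'
from h import *
a,K,Rm,t=cam('wrist')
print('pred top',proj([.473,-.217,.132],K,Rm,t),'foot',proj([.473,-.217,0],K,Rm,t))
print('teat');blobs(a,0,179,0,0,60,.132,K,Rm,t,vmax=60)
print('body z.025');blobs(a,5,20,110,60,300,.025,K,Rm,t)
print([(np.round(x['centre'],3).tolist(),round(x['p'],2)) for x in models.tip_of('amber_mid','wrist')])
save('w11.png',a);shift([.473,-.217,.085])
E
```

```text
t: 18.7
eef_pos: [0.4748, -0.2171, 0.2616]
eef_rot: [0.19, 0.982, 0.0, -0.0]
ft_force: [0.4, -0.7, 0.5]
opening: 0.599
pred top [283.2 204.8] foot [283.3 186.6]
teat
[ 233    0  119   90 5658] [288.6  27.4] [ 0.315  -0.1477]
[348  15  61  27  65] [377.6  28.2] [ 0.3472 -0.0695]
[152 104  44  24 283] [171.7 114.8] [ 0.3443 -0.2869]
[240 114  19  17 230] [250.1 121.8] [ 0.3802 -0.216 ]
[536 127  24  46 466] [548.6 150.6] [0.5229 0.0615]
[    0   159   560   261 72493] [266.3 342. ] [ 0.625  -0.3007]
[276 194  14  15 162] [282.5 201. ] [ 0.4688 -0.2162]
[497 194  18  15 213] [505.3 201.4] [0.5598 0.0083]
[100 199  45  28 784] [120.1 212.7] [ 0.4144 -0.386 ]
[383 207  52  49 480] [408.8 230.8] [ 0.5527 -0.0984]
[  3 262  21   6  70] [ 12.7 264.7] [ 0.4223 -0.5302]
body z.025
[304   0 135  56 710] [369.4  27.2] [ 0.3199 -0.0364]
[ 134  163   73   57 2947] [171.5 190.6] [ 0.4144 -0.368 ]
[265 169  36  39 962] [282.3 186.8] [ 0.4692 -0.217 ]
[ 386  210   45   43 1508] [408.3 231. ] [ 0.6017 -0.0668]
[159 282  24  60 653] [167.6 312. ] [ 0.5883 -0.4639]
[330 328  29  19 417] [343.4 336.5] [ 0.7369 -0.2167]
[404 356  54  13 331] [434.2 361.1] [ 0.839  -0.0905]
[([0.475, -0.219, 0.073], 0.8), ([0.38, -0.214, 0.068], 0.78), ([0.417, -0.358, 0.098], 0.67)]
t 18.8 tcp [ 0.4749 -0.217   0.2618] q [-0.54  0.02  1.33  0.    1.79 -1.73] y [0.373 0.928 0.   ]
[0.473, -0.217, 0.085] ->mm [  1.7  -0.8 176.8]
```

View pics/w11.png

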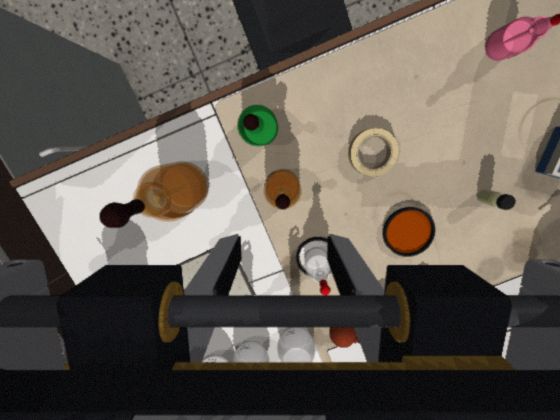

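Teat at (282,201), body (282,187): the bottle's axis is at about (0.471,-0.217). The green one is 95 mm away and clear. Descend and grip.

```bash
python3 -m crank '0 0 0 3.5 -1 30 60;0 0 0 3.5 -1.2 60 60;0 0 0 3.5 -1.2 95 60;0 0 0 3.5 -1.2 130 60;0 0 0 3.5 -1.2 155 60;0 0 0 3.5 -1.2 170 60;0 0 0 3.5 -1.2 177 60;0 0 0 3.5 -1.2 177 60;0 0 0 3.5 -1.2 177 30;0 0 0 3.5 -1.2 177 22;0 0 0 3.5 -1.2 177 18;0 0 0 3.5 -1.2 177 14;0 0 0 3.5 -1.2 177 10;0 0 0 3.5 -1.2 177 5;0 0 0 3.5 -1.2 177 0;0 0 0 3.5 -1.2 177 0;0 0 0 3.5 -1.2 177 0;0 0 0 3.5 -1.2 177 0;0 0 0 3.5 -1.2 177 0;0 0 0 3.5 -1.2 177 0' 12
python3 -m crank '0 0 0 0 0 -5 0;0 0 0 0 0 -15 0;0 0 0 0 0 -25 0;0 0 0 0 0 -35 0;0 0 0 0 0 -40 0;0 0 0 0 0 -40 0'
python3 - <<'E'
from h import *
f,K,Rm,t=cam('wrist')
g,K,Rm,t=cam('side');u=proj([.473,-.217,.08],K,Rm,t).astype(int)
c=cv2.resize(g[u[1]-40:u[1]+40,u[0]-40:u[0]+40],(420,420))
save('w12.png',np.hstack([f[:, 100:480],c]))
shift([.612,-.0605,.2],[.612,-.0605,.091])
E
```

```text
t: 20.8
eef_pos: [0.4707, -0.2172, 0.0858]
eef_rot: [0.19, 0.982, -0.0, 0.0]
ft_force: [-0.2, -1.0, 3.1]
opening: 0.207
t: 21.4
eef_pos: [0.4712, -0.2173, 0.1269]
eef_rot: [0.19, 0.982, -0.0, 0.001]
ft_force: [0.0, 0.1, -1.5]
opening: 0.206
t 21.5 tcp [ 0.4705 -0.2169  0.1254] q [-0.54  0.05  1.57  0.    1.52 -1.73] y [0.373 0.928 0.   ]
[0.612, -0.0605, 0.2] ->mm [-72.9 197.9 -74.5]
[0.612, -0.0605, 0.091] ->mm [-72.9 197.9  34.5]
```

View pics/w12.png

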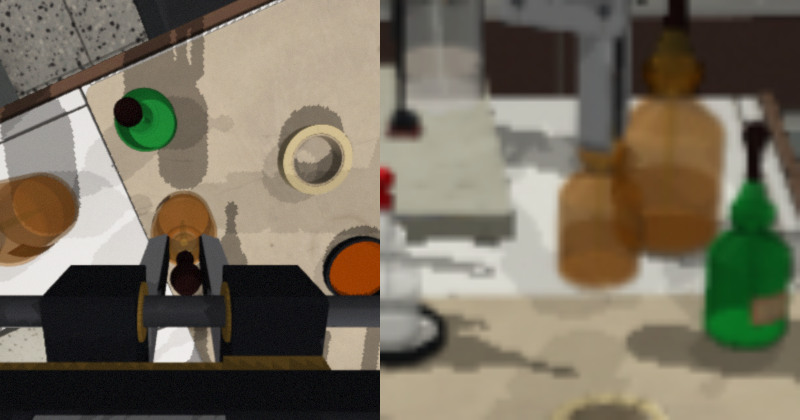

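Amber held upright. Carry it to the brown dish.

```bash
python3 -m crank '0 0 0 0 0 -10 0;0 0 0 -2 5 -24 0;0 0 0 -7 20 -32 0;0 0 0 -15 42 -34 0;0 0 0 -24 66 -34 0;0 0 0 -34 92 -34 0;0 0 0 -44 118 -34 0;0 0 0 -53 144 -34 0;0 0 0 -61 167 -34 0;0 0 0 -67 184 -34 0;0 0 0 -71 194 -34 0;0 0 0 -73 198 -34 0;0 0 0 -73 198 -34 0;0 0 0 -73 198 -34 0;0 0 0 -73 198 -34 0'
python3 - <<'E'
from h import *
a,K,Rm,t=cam('wrist')
f,K,Rm,t=cam('side');u=proj([.612,-.0605,.05],K,Rm,t).astype(int)
c=cv2.resize(f[u[1]-50:u[1]+40,u[0]-45:u[0]+45],(420,420))
save('w13.png',np.hstack([a[:, 100:480],c]))
shift([.612,-.0605,.091])
E
```

```text
t: 23.0
eef_pos: [0.6118, -0.0614, 0.1596]
eef_rot: [0.191, 0.982, -0.0, -0.0]
ft_force: [0.1, 0.5, -1.2]
opening: 0.204
t 23.1 tcp [ 0.6119 -0.0612  0.1597] q [-0.19  0.24  1.28 -0.    1.62 -1.38] y [ 0.375  0.927 -0.   ]
[0.612, -0.0605, 0.091] ->mm [ 0.2  0.7 68.7]
```

View pics/w13.png

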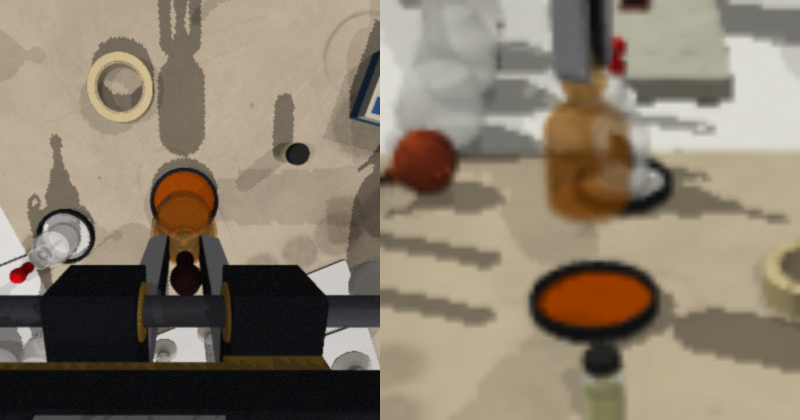

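Bottle (side column ~590) is centred above the brown dish (594). Lower it and check the contact force.

```bash
python3 -m crank '0 0 0 0 0.5 6 0;0 0 0 0 0.5 18 0;0 0 0 0 0.5 32 0;0 0 0 0 0.5 46 0;0 0 0 0 0.5 56 0;0 0 0 0 0.5 62 0;0 0 0 0 0.5 66 0;0 0 0 0 0.5 68 0;0 0 0 0 0.5 68.5 0;0 0 0 0 0.5 68.5 0;0 0 0 0 0.5 68.5 0'
python3 -m crank '0 0 0 0 0 0.5 0;0 0 0 0 0 0.5 0'
```

```text
t: 24.2
eef_pos: [0.6128, -0.0601, 0.0916]
eef_rot: [0.19, 0.982, 0.0, 0.001]
ft_force: [-0.1, 0.3, -1.2]
opening: 0.204
t: 24.4
eef_pos: [0.6127, -0.0602, 0.091]
eef_rot: [0.19, 0.982, -0.0, 0.001]
ft_force: [-0.4, -0.3, -0.5]
opening: 0.208
```

```bash
python3 -m crank '0 0 0 0 0 0.3 0;0 0 0 0 0 0.3 23;0 0 0 0 0 0.3 27;0 0 0 0 0 0.3 35;0 0 0 0 0 0.3 45;0 0 0 0 0 0.3 55;0 0 0 0 0 0.3 60;0 0 0 0 0 0.3 60;0 0 0 0 0 -20 60;0 0 0 0 0 -50 60;0 0 0 0 0 -90 60;0 0 0 0 0 -130 60;0 0 0 0 0 -160 60;0 0 0 0 0 -160 60;0 0 0 0 0 -160 60'
python3 - <<'E'
from h import *
a,K,Rm,t=cam('wrist')
print('teat pred',proj([.612,-.0605,.135],K,Rm,t));blobs(a,0,179,0,0,60,.135,K,Rm,t,vmax=60)
f,K,Rm,t=cam('side')
c=cv2.resize(f[150:360,190:370],(360,420))
save('w14.png',np.hstack([a[:, 80:510],c]))
for n in['amber_mid','clear_mid','purple_mid','dish_brown','dish_white','dish_violet','vial_white_cap_mid','vial_black_cap_mid','card_box_mid','tape_mid']:
    print(n,[(np.round(x['centre'],3).tolist(),round(x['p'],2)) for x in models.tip_of(n,'side')])
shift()
E
```

```text
t: 25.9
eef_pos: [0.6127, -0.0601, 0.2509]
eef_rot: [0.19, 0.982, 0.0, 0.001]
ft_force: [0.0, -0.0, -0.2]
opening: 0.599
teat pred [283.2 208.4]
[   0    0  156   75 1942] [45.2 40.5] [ 0.3843 -0.2034]
[71 49 26 18 93] [83.2 57.8] [ 0.4097 -0.1788]
[ 71  63  18  15 113] [80.1 69.5] [ 0.4173 -0.1867]
[537  64  13  10  63] [543.2  68.4] [0.5783 0.2153]
[413  71  22  52 262] [423.2  96.8] [0.5605 0.1045]
[361 143  17  16 215] [368.9 150.2] [0.5887 0.041 ]
[257 162  53  53 616] [283.5 191.8] [ 0.5958 -0.0536]
[165 194  47  44 282] [191.7 210.2] [ 0.578  -0.1499]
[    0   236   560   184 68142] [290.  348.7] [ 0.7727 -0.1166]
amber_mid [([0.42, -0.358, 0.097], 0.97), ([0.617, -0.062, 0.076], 0.93), ([0.381, -0.216, 0.066], 0.72)]
clear_mid [([0.602, -0.211, 0.06], 0.84), ([0.403, 0.126, 0.054], 0.57), ([0.46, 0.348, 0.058], 0.31)]
purple_mid [([0.459, 0.347, 0.06], 0.97)]
dish_brown [([0.612, -0.062, 0.001], 0.58)]
dish_white []
dish_violet [([0.459, 0.345, 0.0], 0.91), ([0.597, -0.214, -0.0], 0.29)]
vial_white_cap_mid [([0.602, 0.327, 0.022], 0.63), ([0.601, -0.214, -0.004], 0.21)]
vial_black_cap_mid [([0.599, 0.066, 0.031], 0.58)]
card_box_mid [([0.588, 0.2, 0.018], 0.71)]
tape_mid [([0.474, -0.077, 0.009], 0.56)]
t 26.5 tcp [ 0.6124 -0.0601  0.2504] q [-0.19  0.23  1.12  0.    1.79 -1.38] y [0.374 0.928 0.   ]
```

View pics/w14.png

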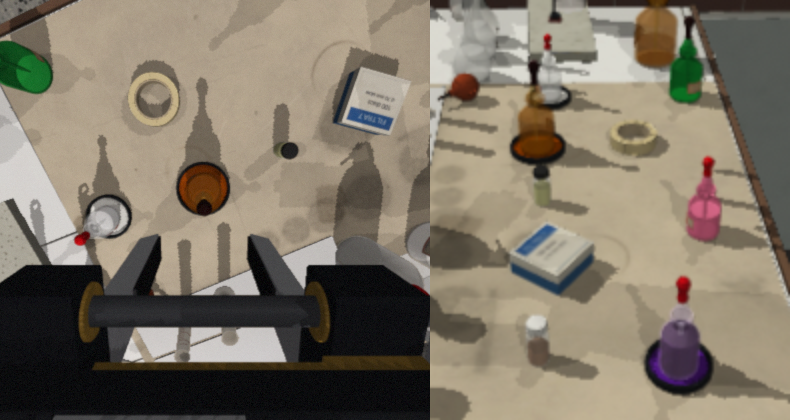

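All three stand upright in their dishes (amber wrist (204,190), white (108,216), purple in the side view (679,360)). The bystanders are unmoved and the gripper is clear. Hand in.

```bash
python3 -c "
from bench import r
print(r.job_done(), r.sense()['t'])"
```

```text
the job is handed in; nothing more can be done
the job is handed in; nothing more can be done
```

All three dropper bottles are in their dishes and the job is handed in, at about 26.5 s on the robot's clock. I gripped each bottle at its waist, carried it upright and lowered it to the dish floor before letting go.

| Bottle | Dish | Offset from dish centre at last check |
|---|---|---|
| Purple | violet | about 2 mm |
| Colourless | white | about 1–5 mm |
| Amber (the smaller one) | orange-brown | about 5 mm |

- **Last checks:** In the last pictures all three stood upright, at the expected heights to within about 1 mm. The gripper was open and clear above them. The vials, card box and tape were within 5 mm of their starting readings, and I left the green, pink and large amber look-alikes alone.
- **Where readings disagreed:** The networks, good to about 4 mm, put amber about 5 mm off in x, but the picture and the TCP position at release suggest about 1 mm. For the white dish, one rough wrist-camera reading was about 5 mm from the other cameras. In the last look the side camera did not find that dish under its own name. All of this is well inside the 13 mm limit.

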